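# Bed a printer roller in the V-rests and hold it down

### The job

Take the black rubber printer roller from its grey cradle and lower it gently into the two steel V-rests of the blue fixture, just short of the red stop; how high the rests are set is not known, so feel for them. Still holding it and keeping it bedded in both Vs, slide it along until its end bears lightly but surely on the stop, and let go without dropping it. Then ease the hold-down arm over by its red handle, never letting it fall, until its pad rests on the roller, let go, and leave everything else alone.

Things in the scene. Friction and masses are not known exactly. Their poses are not given: they have to be found in the camera images.
- roller: The workpiece: a steel shaft 144 mm long and 20 mm in diameter with a black rubber sleeve 46 mm long and 28 mm in diameter around its middle. Origin at its middle on the axis, y along the axis; it is the same either way round. 0.17 to 0.34 kg. At the start it lies in the grey cradle. Grip it across the sleeve from above.
- rest: Grey plastic cradle, fixed, 70 (x) x 150 (y) mm with a 6 mm base and two saddles 16 mm thick at y = -54 and +54 mm. Origin: centre of underside. The roller lies along its y with the axis 38 mm above the origin; lips beside the shaft (x = 12 to 24 mm, both sides) reach 36 mm high at the saddles only. Lift the roller straight up.
- fixture: Fixture, fixed to the bench: blue base plate 170 (x) x 190 (y) x 15 mm, origin at the centre of its underside. Two steel V-rests (90 degree Vs) stand at y = -48 and +48 mm, each 20 mm thick along y and 44 mm wide; they carry the shaft either side of the sleeve. Between them (y from -38 to 38 mm) only the base plate lies below.
- vees (a point): On the fixture, 54 mm above its origin: the axis of a seated roller lies along y, 0 to 18 mm ABOVE this point: both rests are set together to an unmeasured height and do not move in use. Each V's mouth is 4 mm above a seated shaft's axis and 18 mm to either side. At the stop the roller's middle is at y = 0; lowered just short of it, at about y = -8 (-12 to -3) mm.
- stop: Red end stop of the fixture, fixed, 30 mm (x) wide, 12 mm thick, top 90 mm above the bench. Origin in the middle of its face towards the V-rests, 72 mm along +y from the fixture's origin and 68 mm up; its y axis is the fixture's and points away from the V-rests. Sliding the shaft in the Vs takes 1 to 1.7 times its load: tell drag from stop by the distance slid.
- hold_arm (a joint): Hinge of the weighted steel hold-down arm (0.3 kg), rad: 0 = arm level, pointing over the roller to the fixture's -x; it grows as the arm is lifted, 1.57 upright, 1.92 fully back. Past upright it stays back by its weight; forward of upright it falls freely. It starts back at about 1.8 to 1.9 and its pad meets a seated roller between about -0.18 and 0.12. Arm 18 mm wide, in the plane y = 0.
- hinge (a point): Centre of the arm's hinge, 68 mm along +x from the fixture's origin and 96 mm up; the hinge axis is parallel to the fixture's y.
- handle (a point): Where to pinch the red handle: a round bar 14 mm in diameter along the fixture's y, 120 mm from the hinge, standing out from the arm to the -y side (from y = 10 to -62 mm). This point is on the bar's axis at y = -42 mm, clear of the arm. Pinched across from above, the bar turns between the fingers as the arm swings.
- pad: Round black rubber pad under the arm, radius 9 mm, axis along y. Origin on its axis, 68 mm from the hinge along the arm and 8.5 mm below the arm's centre line.
- spool: Bystander: aluminium solder-wire spool standing, 56 mm diameter, 40 mm high. Origin under its centre. Leave alone.
- dropper: Bystander: clear dropper bottle, 40 mm diameter, 85 mm high. Origin under its centre. Leave alone.
- driver: Bystander: blue-handled screwdriver, 160 mm long, lying along its x. Leave alone.
- parts_tin: Bystander: dark steel tray 100 x 80 x 30 mm, fixed to the bench. Origin under its centre.
- board: Bystander: green circuit board 100 x 70 x 4 mm lying flat. Origin under its centre. Leave alone.
- old_roller: Bystander: a worn roller of the same shape with a BLUE sleeve, lying on the bench, its axis 14 mm up along y. Origin at its middle. Leave alone.
Not all that is in view belongs to the job. Leave any green or pink look-alike of the roller alone.

How it is judged:
By the outcome, as a careful person would: the job done as asked, in the order asked, and still so for the second after the job is handed in, with the robot touching nothing.
It also fails if it takes over 72 s, if anything falls off the work surface, if the arm or the gripper's body presses on something with over 40 N, if the wrist force passes 120 N, or if a joint passes its speed limit or range.

### The arm

A 6-joint arm with a two-finger parallel gripper is mounted at the origin on the work surface. World frame = base frame: x ahead of the robot, y to its left, z up, the work surface at z = 0. Lengths are in m, angles in rad, forces in N, time in s.
With the tool pointing down it reaches from about 0.425 to 0.95 m from the base axis. Payload 3.5 kg.
Tool frame: the origin (TCP) lies between the finger pads; the fingertips stand 22 mm ahead of it and the grasp point (between the pads) lies 3 mm ahead of it (ctrl.nose_length is the z of the fingertips in the tool frame, in m); z points along the fingers, y is the line along which they close (so a half turn about z gives the same grasp; the last joint's range is limited). The gripper opens to 85 mm and grips with 20 to 120 N. Pads are 22 mm wide; open, the fingers measure 114 mm over their backs; the gripper's body (76 mm by 85 mm) begins 54 mm behind the grasp point. The pads swing forward as they close: fully open they stand 13 mm farther back than shut.
Start: joints at [1.096, 0.286, 1.577, -0, 1.279, -0.15], TCP at [0.215, 0.64, 0.253] pointing down, gripper open.
Joint ranges: [-2.77, 2.77], [-0.9, 2.22], [0.21, 2.48], [-1.53, 4.67], [0.24, 2.81], [-2.84, 2.84]. Speed limits (rad/s): [2.79, 2.79, 3.14, 3.14, 3.14, 3.14].

### API

Orientations are given as a unit quaternion [x, y, z, w].
In Python, from plant import ctrl gives the robot as it stands. The module is installed in compiled form; this text tells all that it offers.
- The arm moves only by the tool send_rows, never from a script. Its argument "rows" is text: rows parted by semicolons, each of 7 numbers parted by spaces: the turn, a rotation vector about the tool's x, y, z in parts of the range, where 1.0 means 90 degrees, then the shift along the tool's x, y, z in parts of the range, where 1.0 means 1000 mm, then the opening, from -1 (shut) to 1 (fully open). A call has 1 to 8 rows; each row is the pose to reach, as a shift and turn from the pose commanded when the call began, along the tool's axes at that moment; what a row does not reach only later rows make up. A row lasts 1/8 s, in which the tool goes at most 62.5 mm and 10.7 degrees, less where a joint would pass 70% of its speed; a pose out of reach is approached as far as the arm can. A shift or turn number past 1, either way, is cut back to 1. A call with a gripper value outside its range is refused whole. The fingers move at their own pace and stop on an object; "grip_force" is the grip in N (left out, the last holds). Time passes only in rows, so rows that repeat a pose let the fingers close. It gives the time, the measured TCP pose, the force, the opening and the grip force at its end, in the units of the state.
- ctrl.get_state(): the state, without advancing time (a new reading comes with each control period).
- ctrl.read_camera(name): name is "scene" or "side" or "wrist"; returns a dict with "color" (420x560x3 uint8, red, green, blue), "fx", "fy", "cx", "cy" (pixels), "D" ([k1, k2, p1, p2, k3] as OpenCV has them; the pictures are not rectified), "extrinsics" (4x4, takes a point from world to camera coordinates). Camera axes: x right, y down, z forward; pixel columns grow to the right and rows downward; lengths in m; the calibration is good to about 2 mm. A picture is of the moment at which its call begins. There is no depth.
- ctrl.sign_off(): hands the job in; it is judged then, once.
Trained networks look in a picture, given as the dict that the camera call returned (one of the last four; its "shot" number tells which), for a name from the list of things; names that differ only in an ending like _2 or _b are one class to them, and where a whole thing is asked for, a point or a joint stands for the part that bears it (a point fixed in the world has none). Each returns a list of dicts, best first, with "p" (0 to 1); they miss things now and then, are a little off and sometimes report something else, mostly with a low value. They report only what shows in the picture. A call takes as long as a camera call. They do not tell look-alikes from the thing itself.
- ctrl.look_for(picture, target): "position" ([x, y, z] in m, in the coordinates of the camera as it stood for that picture, good to about 4 mm: the middle of the surface that is visible of it).
The state is a dict: "time": time; "qpos": joint angles; "dq": joint speeds; "joint_efforts": joint torques, N m; "eef_pos": TCP position; "tcp_rot": TCP orientation; "contact_force": force on the tool from outside, world axes, zero at the start; "wrist_torque": the same for the moment, N m; "opening": opening from 0.0 (shut) to 1.0 (fully open); "finger_force": force on a finger pad.
Only numpy, scipy, OpenCV 4.12 (cv2) and the standard library are available. Lean on these libraries where they do the work, as an engineer would, in place of code of your own. Each camera call takes 0.05 s, during which the arm holds its last target. There are 200 camera calls.

## Working session

There is one attempt and no reset: what is moved stays moved. The work goes in short steps, Python scripts to look and compute and a tool call to move; the robot and the scene stay as the last step left them, time stands still between calls to the robot, and variables do not carry over. Pictures are saved under pics/ and viewed, at most 10 in all, crops included, and the job is handed in when it is done.

Besides the shell and the picture viewer there is one more tool, called after "Emit:" as name(argument=value, ...) on one line, values as JSON. send_rows: Moves the arm, as the interface text tells. Its arguments: {"type":"object","properties":{"rows":{"type":"string"},"grip_force":{"type":"number"}},"required":["rows"]}

```bash
mkdir -p pics
cat > h.py <<'E'
import numpy as np, cv2
from scipy.spatial.transform import Rotation as R
from plant import ctrl
def cam(n,save=None):
    p=ctrl.read_camera(n)
    if save: cv2.imwrite('pics/'+save,p['color'][:,:,::-1])
    return p
def K(p): return np.array([[p['fx'],0,p['cx']],[0,p['fy'],p['cy']],[0,0,1.]])
def w2p(p,X):
    E=np.array(p['extrinsics']); 
    return cv2.projectPoints(np.atleast_2d(np.array(X,float)),cv2.Rodrigues(E[:3,:3])[0],E[:3,3],K(p),np.array(p['D'],float))[0][:,0]
def p2w(p,uv,z):
    E=np.array(p['extrinsics']); u=cv2.undistortPoints(np.array([[uv]],float),K(p),np.array(p['D'],float))[0,0]
    d=E[:3,:3].T@np.array([u[0],u[1],1]); c=-E[:3,:3].T@E[:3,3]
    return c+d*(z-c[2])/d[2]
def look(p,t,k=3):
    E=np.array(p['extrinsics']); o=[]
    for r in ctrl.look_for(p,t)[:k]:
        X=E[:3,:3].T@(np.array(r['position'])-E[:3,3]); o.append((round(r['p'],2),X.round(4).tolist(),w2p(p,X)[0].round().tolist()))
    return o
E
cat > a.py <<'E'
from h import *
s=ctrl.get_state(); print(s['eef_pos'],s['tcp_rot'],s['time'],s['opening'],ctrl.nose_length)
im=[]
for n in ['scene','side']:
    p=cam(n,'a_'+n+'.png')
    for t in ['roller','rest','fixture','stop','hold_arm','handle','pad','old_roller']:
        print(n,t,look(p,t))
print(ctrl.get_state()['time'])
E
python3 a.py
```

```text
[0.21509057 0.6391689  0.25191897] [ 1.61687948e-01  9.86841216e-01 -1.13335162e-03 -3.71734928e-04] 0.0 1.001991011176104 0.022
scene roller [(0.94, [0.5743, 0.1336, 0.0483], [321.0, 253.0]), (0.93, [0.3138, 0.2923, 0.0203], [408.0, 221.0]), (0.81, [0.4012, 0.1286, 0.0262], [341.0, 222.0])]
scene rest [(0.57, [0.5835, 0.1353, 0.0129], [320.0, 267.0]), (0.5, [0.7727, 0.0004, 0.0347], [232.0, 294.0])]
scene fixture [(0.79, [0.5973, -0.1779, 0.0213], [205.0, 236.0]), (0.63, [0.5823, 0.1366, 0.0098], [320.0, 268.0])]
scene stop [(0.69, [0.5484, -0.1229, 0.0614], [231.0, 219.0]), (0.36, [0.5748, 0.1328, 0.0503], [321.0, 252.0])]
scene hold_arm [(0.65, [0.6527, -0.1816, 0.1757], [185.0, 196.0])]
scene handle [(0.94, [0.6536, -0.1837, 0.1733], [184.0, 197.0])]
scene pad [(0.38, [0.7479, -0.1454, 0.0457], [182.0, 266.0])]
scene old_roller [(0.92, [0.6172, 0.4374, 0.0194], [446.0, 309.0])]
side roller [(0.89, [0.3839, 0.1149, 0.0163], [229.0, 216.0]), (0.6, [0.6559, -0.3895, 0.0061], [372.0, 351.0]), (0.51, [0.563, 0.1099, 0.0436], [292.0, 205.0])]
side rest [(0.91, [0.5676, 0.0785, 0.0063], [295.0, 222.0])]
side fixture [(0.74, [0.565, -0.2112, 0.0172], [308.0, 286.0]), (0.2, [0.6392, -0.1912, 0.1704], [346.0, 217.0])]
side stop [(0.55, [0.5408, -0.1356, 0.0678], [293.0, 247.0])]
side hold_arm [(0.69, [0.6424, -0.1935, 0.1719], [348.0, 217.0]), (0.42, [0.4396, 0.3973, 0.0113], [248.0, 177.0])]
side handle [(0.67, [0.6443, -0.1911, 0.1708], [348.0, 217.0])]
side pad [(0.6, [0.6554, -0.3897, 0.0032], [372.0, 353.0]), (0.49, [0.6391, -0.1902, 0.1679], [345.0, 218.0])]
side old_roller [(0.43, [0.6056, 0.4153, 0.0208], [295.0, 170.0])]
0.9
```

Run:
```python
import cv2
a=cv2.imread('pics/a_scene.png');b=cv2.imread('pics/a_side.png')
A=cv2.resize(a[140:340,130:397],(800,600),interpolation=cv2.INTER_CUBIC)
B=cv2.resize(b[150:330,200:440],(800,600),interpolation=cv2.INTER_CUBIC)
cv2.imwrite('pics/A.png',A);cv2.imwrite('pics/B.png',B)
```

```text
(no output)
```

View pics/A.png

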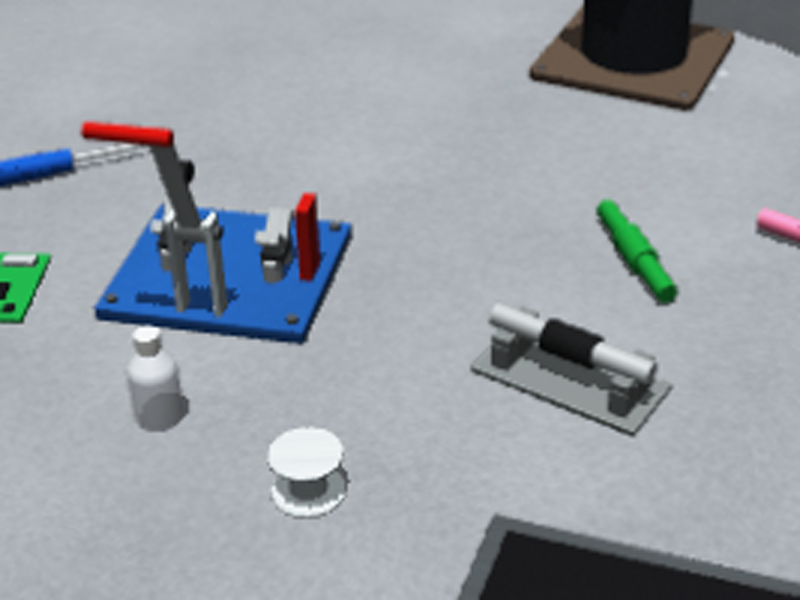

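View pics/B.png

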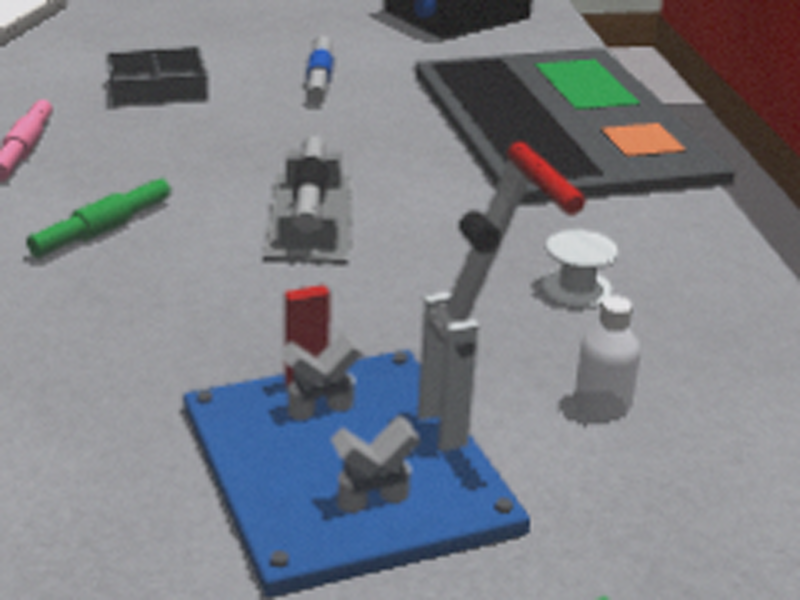

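The black sleeve in the grey cradle, at scene pixel (321,253), is the roller. The green one at (341,222), the pink at (408,221) and the blue at (446,309) are look-alikes to leave alone. The crops confirm this: only one lies in a cradle and is black. Next I fit the poses.

```bash
cat > b.py <<'E'
from h import *
from scipy.optimize import minimize
P={n:cam(n) for n in ['scene','side']}
def hullmask(pts):
    m=np.zeros((1680,2240),np.uint8); cv2.fillConvexPoly(m,cv2.convexHull((pts*4+1.5).round().astype(np.int32)),1); return m
def blob(p,f,uv,close=3):
    c=p['color'].astype(int); m=f(c[...,0],c[...,1],c[...,2]).astype(np.uint8)
    n,l,st,ce=cv2.connectedComponentsWithStats(m); 
    k=min((i for i in range(1,n) if st[i,4]>30),key=lambda i:np.hypot(*(ce[i]-uv)))
    print('blob',st[k]); y,x=np.nonzero(l==k); q=np.c_[x,y].astype(float)
    return hullmask(np.r_[q-.5,q+.5,q+[.5,-.5],q+[-.5,.5]])
def fit(T,model,x0,sc):
    def f(v):
        X=model(v); c=0
        for n in T:
            h=hullmask(w2p(P[n],X)); c+=1-(h&T[n]).sum()/(h|T[n]).sum()
        return c
    S=np.vstack([x0]+[np.array(x0)+np.eye(len(x0))[i]*sc[i] for i in range(len(x0))])
    r=minimize(f,x0,method='Nelder-Mead',options=dict(initial_simplex=S,xatol=1e-5,fatol=1e-5,maxiter=250)); return r.x,r.fun
def tr(L,v,z=0):
    c,s=np.cos(v[2]),np.sin(v[2]); L=np.array(L,float); return np.c_[v[0]+c*L[:,0]-s*L[:,1],v[1]+s*L[:,0]+c*L[:,1],L[:,2]+z]
box=[(x,y,z) for x in(-.085,.085) for y in(-.095,.095) for z in(0,.015)]
blue=lambda r,g,b:(b>80)&(b>1.6*r)&(b>1.3*g)
T={'scene':blob(P['scene'],blue,(205,230)),'side':blob(P['side'],blue,(308,290))}
for t in (T,{'scene':T['scene']},{'side':T['side']}):
  for y0 in (0.,-.3,.3):
    print('fixture',fit(t,lambda v:tr(box,v),[.59,-.19,y0],[.02,.02,.15]))
a=np.linspace(0,2*np.pi,24)
cyl=[(.014*np.cos(t),y,.014*np.sin(t)) for t in a for y in(-.023,.023)]
dark=lambda r,g,b:(r<55)&(g<55)&(b<55)
Tr={'scene':blob(P['scene'],dark,(320,252))}
for y0 in(0.,.3,-.3): print('roller',fit(Tr,lambda v:tr(cyl,v,.038),[.575,.13,y0],[.01,.01,.15]))
for n in P:
  print(n,'handle',look(P[n],'handle',1),'stop',look(P[n],'stop',1))
# shaft ends in scene from crop A
for uv in((497,315),(648,370)): print(p2w(P['scene'],(uv[0]/2.996+130,uv[1]/3+140),.04))
for uv in((313,143),(310,215)): print(p2w(P['side'],(uv[0]*.3+200,uv[1]*.3+150),.04))
E
python3 b.py
```

```text
blob [ 162  210   85   42 1758]
blob [ 255  255  104   70 3613]
fixture (array([ 0.55390059, -0.20373986,  0.2413122 ]), np.float64(0.17375001824330694))
fixture (array([ 0.55475506, -0.20449194,  0.23987219]), np.float64(0.17450890485793746))
fixture (array([ 0.55464749, -0.20336144,  0.24164175]), np.float64(0.17430418547134985))
fixture (array([ 0.54959058, -0.2066875 ,  0.24239793]), np.float64(0.08692042406437606))
fixture (array([ 0.54664968, -0.20708569,  0.23969652]), np.float64(0.08175710373159872))
fixture (array([ 0.54668875, -0.20729334,  0.24421578]), np.float64(0.08269004597455365))
fixture (array([ 0.55479755, -0.19624366,  0.22043757]), np.float64(0.049775556135835175))
fixture (array([ 0.55407078, -0.19670542,  0.21824595]), np.float64(0.050702057132925304))
fixture (array([ 0.55503964, -0.19726347,  0.22813943]), np.float64(0.04967656224779926))
blob [310 247  21  16 201]
roller (array([ 0.56831686,  0.13059799, -0.10298887]), np.float64(0.07565238209241087))
roller (array([ 0.56812846,  0.12935867, -0.10141869]), np.float64(0.08104231412861584))
roller (array([ 0.56809259,  0.13034985, -0.08718887]), np.float64(0.07967362610991124))
scene handle [(0.95, [0.6516, -0.1838, 0.1746], [185.0, 196.0])] stop [(0.76, [0.5474, -0.1244, 0.0612], [231.0, 218.0])]
side handle [(0.61, [0.6428, -0.1911, 0.1705], [348.0, 217.0])] stop [(0.79, [0.5409, -0.1326, 0.068], [293.0, 246.0])]
[0.5592958  0.06297754 0.04      ]
[0.57783804 0.19847702 0.04      ]
[0.57833443 0.1952355  0.04      ]
[0.56133382 0.06225184 0.04      ]
```

```bash
cat >> h.py <<'E'
def go(x,y,z,hd):
    """row (deg, mm) to reach TCP x,y,z, tool down, tool y heading hd (rad)"""
    s=ctrl.get_state(); Rc=R.from_quat(s['tcp_rot']).as_matrix()
    ty=np.array([np.cos(hd),np.sin(hd),0]); tz=np.array([0,0,-1.]); T=np.c_[np.cross(ty,tz),ty,tz]
    rv=np.degrees(R.from_matrix(Rc.T@T).as_rotvec()); d=Rc.T@(np.array([x,y,z])-s['eef_pos'])*1000
    print('row',np.r_[rv,d].round(1),'t',s['time'])
E
python3 -c "
from h import *
go(.569,.130,.22,-.12)"
```

```text
row [  -0.     0.    78.3 -497.8 -370.2   33.3] t 1.2
```

Units first: shifts go in shares of 1000 mm and turns go in shares of 90 degrees. So -400 mm / 1000 = -0.4, -100 mm / 1000 = -0.1, 78.3 degrees / 90 = 0.87.

Emit:
send_rows(rows="0 0 0.1111 -0.05 -0.037 0 1;0 0 0.2222 -0.1 -0.074 0 1;0 0 0.3333 -0.15 -0.111 0 1;0 0 0.4444 -0.2 -0.148 0 1;0 0 0.5556 -0.25 -0.185 0 1;0 0 0.6667 -0.3 -0.222 0 1;0 0 0.7667 -0.35 -0.26 0 1;0 0 0.87 -0.4 -0.297 0.01 1")

```text
time: 2.2
eef_pos: [0.5007, 0.2296, 0.2448]
tcp_rot: [0.75, 0.661, 0.002, 0.001]
contact_force: [0.4, 1.0, -0.1]
opening: 1.002
finger_force: 0.0
```

```bash
python3 -c "
from h import *
go(.569,.130,.22,-.12);print(ctrl.get_state()['qpos'])"
```

```text
row [  0.2  -0.1  -0.3 -90.3  80.2  24.9] t 2.2
[2.45702571e-01 1.85909690e-02 1.89364452e+00 1.58756383e-04
 1.22595245e+00 3.71604972e-01]
```

Converted, -90 mm / 1000 = -0.09, 80 mm / 1000 = 0.08.

Emit:
send_rows(rows="0 0 0 -0.045 0.04 0.012 1;0 0 0 -0.09 0.08 0.024 1;0 0 0 -0.09 0.08 0.024 1;0 0 0 -0.09 0.08 0.024 1")

```text
time: 2.7
eef_pos: [0.5677, 0.1323, 0.2194]
tcp_rot: [0.749, 0.663, -0.0, -0.0]
contact_force: [-0.3, 0.4, 0.3]
opening: 1.002
finger_force: 0.0
```

```bash
python3 -c "
from h import *
print(ctrl.get_state()['eef_pos'])
p=cam('wrist','w1.png')
for t in ['roller','rest']: print(look(p,t))
print(w2p(p,[[.569,.13,.038]]))
E=np.array(p['extrinsics']);print(-E[:3,:3].T@E[:3,3],E[:3])
"
```

```text
[0.56767343 0.1323473  0.2194497 ]
[(0.86, [0.5671, 0.1388, 0.0527], [275.0, 193.0]), (0.65, [0.3921, 0.1306, 0.0204], [99.0, 215.0])]
[(0.75, [0.5725, 0.1465, 0.0038], [280.0, 172.0])]
[[278.19155095 198.24839467]]
[0.57743257 0.21239079 0.33972514] [[ 9.92482290e-01 -1.22388201e-01  1.76974062e-04 -5.47157595e-01]
 [-1.16290756e-01 -9.42583594e-01  3.13069686e-01  1.60988498e-01]
 [-3.81492229e-02 -3.10736700e-01 -9.49730141e-01  4.10673423e-01]]
```

View pics/w1.png

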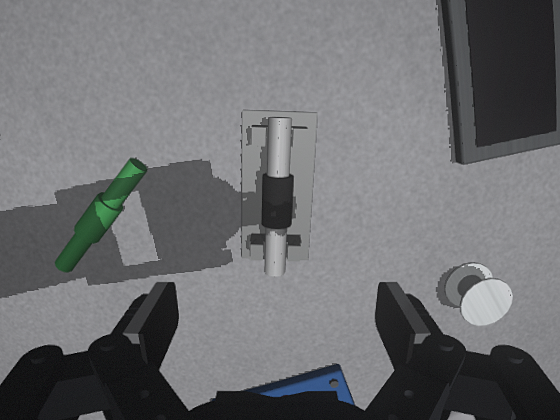

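The wrist view shows the black roller in its grey cradle, sleeve centred at about (278,202) and shaft from (280,118) to (275,275); green is off to the left.

```bash
python3 -c "
from h import *
p=cam('wrist')
c=p['color'].astype(int).sum(2)
# edges of sleeve per row
m=(p['color'].max(2)<70)
for r in (182,190,200,210,220): x=np.nonzero(m[r,250:305])[0]+250; print(r,x.min(),x.max())
col=m[150:245,278];print(np.nonzero(col)[0].min()+150,np.nonzero(col)[0].max()+150)
for uv in ((279.7,140),(278,202),(275.3,255)): print(p2w(p,uv,.044))
for v in (178,226): print(p2w(p,(277.7,v),.050))
print(w2p(p,[[.569,.130,.038],[.569+.12*.072,.130+.0714,.038],[.569-.12*.072,.130-.0714,.038]]))
"
```

```text
182 263 293
190 263 292
200 262 292
210 262 292
220 262 291
179 229
[0.57623926 0.18264289 0.044     ]
[0.56845238 0.12932095 0.044     ]
[0.55992795 0.07891569 0.044     ]
[0.57086309 0.15199037 0.05      ]
[0.56575324 0.10920042 0.05      ]
[[278.47746896 199.36434822]
 [278.66124696 116.58248435]
 [278.30287186 271.46485422]]
```

```bash
python3 -c "
from h import *
go(.568,.130,.040,-.15)"
```

```text
row [  0.   -0.    1.8  -3.5   0.9 180. ] t 2.9
```

Converted, 180 mm / 1000 = 0.18, 175 mm / 1000 = 0.175, 1.8 degrees / 90 = 0.02.

Emit:
send_rows(rows="0 0 0.02 -0.0025 0.0005 0.04 1;0 0 0.02 -0.0025 0.0005 0.08 1;0 0 0.02 -0.0025 0.0005 0.115 1;0 0 0.02 -0.0025 0.0005 0.145 1;0 0 0.02 -0.0025 0.0005 0.165 1;0 0 0.02 -0.0025 0.0005 0.175 1;0 0 0.02 -0.0025 0.0005 0.18 1;0 0 0.02 -0.0025 0.0005 0.18 1")

```text
time: 3.9
eef_pos: [0.5686, 0.1298, 0.0401]
tcp_rot: [0.759, 0.651, 0.0, 0.0]
contact_force: [-0.8, -0.4, -1.0]
opening: 1.004
finger_force: 0.0
```

Emit:
send_rows(rows="0 0 0 0 0 0 0.4;0 0 0 0 0 0 0.1;0 0 0 0 0 0 -0.5;0 0 0 0 0 0 -1;0 0 0 0 0 0 -1;0 0 0 0 0 0 -1;0 0 0 0 0 0 -1;0 0 0 0 0 0 -1", grip_force=25)

```text
time: 4.9
eef_pos: [0.5684, 0.1297, 0.0399]
tcp_rot: [0.759, 0.651, 0.0, 0.0]
contact_force: [-0.7, -1.7, 4.6]
opening: 0.319
finger_force: 24.8
```

Emit:
send_rows(rows="0 0 0 0 0 0 -1;0 0 0 0 0 -0.003 -1;0 0 0 0 0 -0.01 -1;0 0 0 0 0 -0.03 -1;0 0 0 0 0 -0.06 -1;0 0 0 0 0 -0.095 -1;0 0 0 0 0 -0.125 -1;0 0 0 0 0 -0.14 -1", grip_force=45)

```text
time: 5.9
eef_pos: [0.569, 0.1298, 0.1827]
tcp_rot: [0.759, 0.651, 0.002, 0.001]
contact_force: [-0.7, 0.7, -3.3]
opening: 0.313
finger_force: 44.5
```

```bash
python3 -c "
from h import *
go(.553,-.200,.215,.23)"
```

```text
row [ 3.000e-01 -0.000e+00 -2.190e+01 -3.284e+02  3.430e+01 -3.240e+01] t 5.9
```

Converted, -230 mm / 1000 = -0.23, -220 mm / 1000 = -0.22, -21.5 degrees / 90 = -0.2389.

Emit:
send_rows(rows="0 0 -0.0444 -0.03 0.004 -0.015 -1;0 0 -0.1 -0.08 0.008 -0.035 -1;0 0 -0.1556 -0.13 0.015 -0.055 -1;0 0 -0.2 -0.18 0.02 -0.06 -1;0 0 -0.2389 -0.22 0.024 -0.06 -1;0 0 -0.2389 -0.23 0.026 -0.06 -1;0 0 -0.2389 -0.23 0.026 -0.06 -1")

```text
time: 6.78
eef_pos: [0.5586, -0.1016, 0.239]
tcp_rot: [0.625, 0.781, 0.0, -0.001]
contact_force: [0.2, -0.1, -3.7]
opening: 0.312
finger_force: 44.6
```

```bash
cat > c.py <<'E'
from h import *
import sys
print(ctrl.get_state()['eef_pos'])
p=cam('wrist',sys.argv[1]+'.png')
for t in ['stop','fixture','handle']: print(t,look(p,t,2))
v=[.553,-.200,.235]
c,s=np.cos(v[2]),np.sin(v[2])
for L in [(.085,.095,.015),(-.085,.095,.015),(-.085,-.095,.015),(.085,-.095,.015),(.015,.072,.09),(-.015,.072,.09),(.015,.084,.09),(-.015,.084,.09)]:
    print(L,w2p(p,[v[0]+c*L[0]-s*L[1],v[1]+s*L[0]+c*L[1],L[2]])[0].round(1))
E
python3 c.py w2
```

```text
[ 0.55855321 -0.10156335  0.23895565]
stop [(0.56, [0.528, -0.1249, 0.0803], [235.0, 221.0])]
fixture [(0.84, [0.5072, -0.1525, 0.0155], [218.0, 221.0])]
handle [(0.39, [0.653, -0.189, 0.1893], [389.0, 407.0])]
(0.085, 0.095, 0.015) [332.5 183.8]
(-0.085, 0.095, 0.015) [164.9 186.4]
(-0.085, -0.095, 0.015) [184.  341.7]
(0.085, -0.095, 0.015) [326.4 340.4]
(0.015, 0.072, 0.09) [260.6 232.7]
(-0.015, 0.072, 0.09) [224.3 233.2]
(0.015, 0.084, 0.09) [260.2 218.9]
(-0.015, 0.084, 0.09) [223.4 219.5]
```

View pics/w2.png

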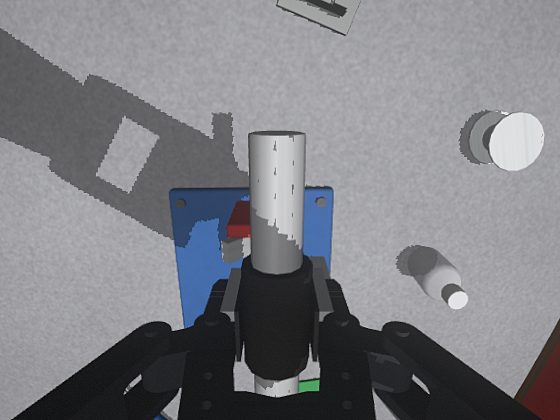

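The wrist view shows the held roller over the fixture, with plate corners at (171,188) and (331,187) and the left end of the stop top at about (228,237). I'll refine the edges numerically.

```bash
python3 -c "
from h import *
p=cam('wrist');c=p['color'].astype(int);r,g,b=c[...,0],c[...,1],c[...,2]
m=(b>1.5*r)&(b>45)
for R_ in range(186,300,12):
  x=np.nonzero(m[R_])[0]; print(R_,x.min() if len(x) else 0,x.max() if len(x) else 0, end=' | ')
print()
for C in (170,174,180,190,200,210,310,316,322,328,331):
  y=np.nonzero(m[:,C])[0]; print(C,y.min() if len(y) else 0,end=' | ')
print()
red=(r>1.8*g)&(r>50)
for R_ in range(198,242,3):
  x=np.nonzero(red[R_,:300])[0]; print(R_,(x.min(),x.max(),r[R_,x.min()+4]) if len(x) else 0, end=' | ')
print(p['fx'],p['D'])
E=np.array(p['extrinsics']);print(-E[:3,:3].T@E[:3,3])
for uv in ((171,188),(332,187.5),(186,325)): print(p2w(p,uv,.015),p2w(p,uv,.0))
for uv in ((228,237.5),(230.5,225)): print(p2w(p,uv,.09))
"
```

```text
186 0 0 | 198 169 331 | 210 170 331 | 222 171 330 | 234 173 330 | 246 174 329 | 258 175 329 | 270 177 328 | 282 178 216 | 294 180 210 | 
170 191 | 174 189 | 180 189 | 190 189 | 200 189 | 210 189 | 310 190 | 316 190 | 322 188 | 328 189 | 331 191 | 
198 0 | 201 0 | 204 (np.int64(236), np.int64(247), np.int64(70)) | 207 (np.int64(234), np.int64(248), np.int64(71)) | 210 (np.int64(233), np.int64(248), np.int64(71)) | 213 (np.int64(232), np.int64(248), np.int64(69)) | 216 (np.int64(231), np.int64(248), np.int64(70)) | 219 (np.int64(230), np.int64(248), np.int64(70)) | 222 (np.int64(228), np.int64(245), np.int64(67)) | 225 (np.int64(227), np.int64(249), np.int64(71)) | 228 (np.int64(226), np.int64(249), np.int64(120)) | 231 (np.int64(226), np.int64(249), np.int64(119)) | 234 (np.int64(226), np.int64(250), np.int64(117)) | 237 (np.int64(227), np.int64(250), np.int64(118)) | 240 0 | 349.6293449771583 [-0.07477547  0.          0.          0.          0.        ]
[ 0.5408176  -0.0216123   0.35953292]
[ 0.45501527 -0.12683059  0.015     ] [ 0.45127967 -0.1314115   0.        ]
[ 0.61449712 -0.09025413  0.015     ] [ 0.61770492 -0.0932426   0.        ]
[ 0.49274238 -0.2870683   0.015     ] [ 0.49064932 -0.29862551  0.        ]
[ 0.52574725 -0.13546095  0.09      ]
[ 0.52578532 -0.12415179  0.09      ]
```

```bash
cat > d.py <<'E'
from h import *
from scipy.optimize import least_squares
p=cam('wrist')
pts=[(168.6,198),(169.6,210),(170.6,222),(172.6,234),(173.6,246),(174.6,258),(176.6,270),(177.6,282),(179.5,294),
(331.5,198),(331.5,210),(330.5,222),(330.5,234),(329.5,246),(329.5,258),(328.5,270),(174,188.5),(180,188.5),(190,188.5),(200,188.5),(210,188.5),(322,188.),(328,188.3)]
box=np.array([(x,y,z) for x in(-.085,.085) for y in(-.095,.095) for z in(0,.015)])
def T(L,v):
    c,s=np.cos(v[2]),np.sin(v[2]); L=np.atleast_2d(L); return np.c_[v[0]+c*L[:,0]-s*L[:,1],v[1]+s*L[:,0]+c*L[:,1],L[:,2]]
def f(v,full=True):
    h=cv2.convexHull(w2p(p,T(box,v)).astype(np.float32))
    r=[cv2.pointPolygonTest(h,q,True) for q in pts]
    st=w2p(p,T([(-.015,.072,.09),(-.015,.084,.09),(.0,.072,.09)],v))
    e=[st[:2,0].mean()-225.7, (st[0,1]-239.)]
    return np.r_[r,np.array(e)*2] if full else (r,e)
o=least_squares(f,[.553,-.2,.235],diff_step=1e-3); print(o.x,np.round(f(o.x),1))
E
python3 d.py
```

```text
[ 0.55566581 -0.20485174  0.23015214] [ 1.2  0.8  0.4  1.   0.7  0.3  0.9  0.6  1.1  1.5  0.9  1.3  0.7  1.1
  0.5  0.9  0.4  0.4  0.5  0.6  0.7  1.   1.4 -0.1  2. ]
```

Run:
```python
from h import *
p=cam('wrist','w3.png');s=ctrl.get_state();Rt=R.from_quat(s['tcp_rot']).as_matrix();o=s['eef_pos']
print(o,Rt.round(3))
c=p['color'].astype(int).sum(2)
a=np.linspace(0,2*np.pi,40)
for zc in (0,.003,.006):
  for d in(-.003,0,.003):
    L=np.array([(-.072+d,.010*np.cos(t),zc+.010*np.sin(t)) for t in a]); q=w2p(p,o+L@Rt.T)
    L2=np.array([(-.023+d,.014*np.cos(t),zc+.014*np.sin(t)) for t in a]); q2=w2p(p,o+L2@Rt.T)
    print(zc,d,'end top',q.min(0),q.max(0),'sleeve',q2.min(0),q2.max(0))
print('col278',[(r,c[r,278]) for r in range(122,142,2)],[(r,c[r,278]) for r in range(254,282,2)])
for r in (150,200,230,300,340): print(r,c[r,225:335:3])
```

```text
[ 0.55895011 -0.10058925  0.23940737] [[-0.223  0.975 -0.   ]
 [ 0.975  0.223  0.   ]
 [ 0.    -0.    -1.   ]]
0 -0.003 end top [255.94237027 426.84016368] [297.36555904 463.6708043 ] sleeve [243.7874034  343.61914213] [309.25588314 389.84312738]
0 0 end top [255.78646641 422.61750142] [297.50979198 459.32952342] sleeve [243.53304031 338.31352148] [309.49774939 383.9763236 ]
0 0.003 end top [255.62897594 418.33140086] [297.65541301 454.91133267] sleeve [243.27631869 332.93136283] [309.74178243 378.00146055]
0.003 -0.003 end top [256.25094323 421.89348176] [297.03506832 457.67543816] sleeve [244.36903763 339.49363546] [308.64905465 384.10499811]
0.003 0 end top [256.10051137 417.69397167] [297.1738627  453.34676721] sleeve [244.12485306 334.24660982] [308.88067843 378.29797784]
0.003 0.003 end top [255.94859011 413.43279636] [297.313954   448.94340052] sleeve [243.87847744 328.92564531] [309.11430515 372.38703028]
0.006 -0.003 end top [256.55113585 417.08330622] [296.71358321 451.85404368] sleeve [244.93102723 335.501301  ] [308.06285067 378.57839949]
0.006 0 end top [256.40590212 412
[... 855 characters left out ...]
23 614 619 604 590 553 529 485 428 531 497 480 507 515 533 502 486 507
 514]
200 [216 222 223 221 228 229 379 377 266 344 390 444 495 526 559 596 629 635
 614 608 623 599 590 545 514 474 328 364 356 359 202 333 344 284 360 353
 514]
230 [224 215 212 213 216 218 216 214 217 265 287 309 327 344 361 383 399 377
 642 629 620 597 586 543 499 454 302 356 356 358 353 360 359 363 363 330
 520]
300 [209 204 203 212  70  91  85  91 102  98  99 100  97 102 103 105 104 107
 110  97 102 102 106 106 107  98  98 101 100  89  92 218 209 212 206 194
 107]
340 [ 88  81  79  62 131  78  65  80  82  92 100  90  87  89  94  97  92 101
  95 104  88  89  91  87  95  93  89  84  74  73 128  97  85  87  91  92
  93]
```

Run:
```python
from h import *
p=cam('wrist');s=ctrl.get_state();Rt=R.from_quat(s['tcp_rot']).as_matrix();o=s['eef_pos']
for zc in (0,.003,.006):
  for d in(-.003,0,.003):
    L=np.array([(.072+d,0,zc+.010),(.072+d,0,zc-.010),(.023+d,0,zc-.014),(.023+d,0,zc-.010)]);print(zc,d,w2p(p,o+L@Rt.T)[:,1].round(1))
    if d==0:
      L=np.array([(x,y,zc) for x in (.035,.07) for y in(-.01,.01)]);print(w2p(p,o+L@Rt.T).round(1).tolist())
```

```text
0 -0.003 [135.2 141.1 287.2 281.5]
0 0 [126.8 131.3 279.4 273.9]
[[249.2, 232.0], [303.6, 231.9], [246.7, 135.0], [305.9, 134.9]]
0 0.003 [118.4 121.4 271.6 266.2]
0.003 -0.003 [134.4 140.1 282.9 277.4]
0.003 0 [126.3 130.6 275.3 270. ]
[[249.8, 229.1], [303.0, 229.0], [247.4, 134.2], [305.2, 134.1]]
0.003 0.003 [118.  120.9 267.5 262.5]
0.006 -0.003 [133.7 139.2 278.8 273.6]
0.006 0 [125.7 129.8 271.3 266.3]
[[250.3, 226.4], [302.4, 226.3], [248.0, 133.5], [304.5, 133.4]]
0.006 0.003 [117.6 120.4 263.7 258.9]
```

```bash
python3 -c "
from h import *
go(.5575,-.2113,.130,.23)"
```

```text
row [   0.    -0.    -0.3 -107.4  -26.   109.5] t 7.175
```

Converted, 109.5 mm / 1000 = 0.1095, -107.4 mm / 1000 = -0.1074, -0.3 degrees / 90 = -0.0033.

Emit:
send_rows(rows="0 0 -0.0033 -0.03 -0.008 0 -1;0 0 -0.0033 -0.07 -0.018 0 -1;0 0 -0.0033 -0.1 -0.025 0 -1;0 0 -0.0033 -0.1074 -0.026 0.02 -1;0 0 -0.0033 -0.1074 -0.026 0.055 -1;0 0 -0.0033 -0.1074 -0.026 0.09 -1;0 0 -0.0033 -0.1074 -0.026 0.1095 -1;0 0 -0.0033 -0.1074 -0.026 0.1095 -1")

```text
time: 8.18
eef_pos: [0.5561, -0.2107, 0.1275]
tcp_rot: [0.622, 0.783, -0.0, -0.002]
contact_force: [-0.2, 0.4, -1.6]
opening: 0.306
finger_force: 44.6
```

```bash
python3 -c "
from h import *
import cv2
go(.5575,-.2113,.090,.23)
s=ctrl.get_state();print(s['contact_force'],s['wrist_torque'])
a=cam('scene')['color'];b=cam('side')['color']
A=cv2.resize(a[150:270,150:260],(400,436),interpolation=cv2.INTER_CUBIC);B=cv2.resize(b[190:310,250:360],(400,436),interpolation=cv2.INTER_CUBIC)
cv2.imwrite('pics/v4.png',np.hstack([A,B])[:,:,::-1])"
```

```text
row [-0.2 -0.2 -0.1 -1.   1.3 37.5] t 8.175
[-0.15340834  0.41792172 -1.61307933] [-0.01755783 -0.04917989  0.03353958]
```

View pics/v4.png

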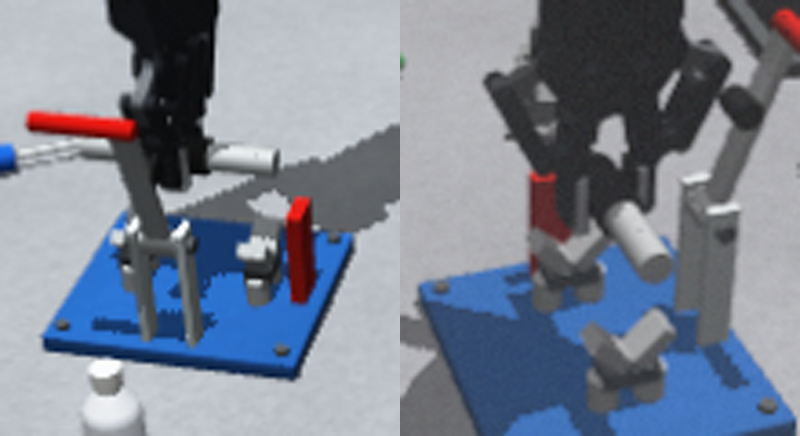

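The crops show the roller held above and parallel to both Vs, with its end clear of the red stop. I'll lower it.

Converted, 37 mm / 1000 = 0.037, 35 mm / 1000 = 0.035.

Emit:
send_rows(rows="0 0 0 -0.001 0.0013 0.01 -1;0 0 0 -0.001 0.0013 0.02 -1;0 0 0 -0.001 0.0013 0.03 -1;0 0 0 -0.001 0.0013 0.035 -1;0 0 0 -0.001 0.0013 0.037 -1;0 0 0 -0.001 0.0013 0.037 -1")

```text
time: 9.02
eef_pos: [0.5589, -0.2128, 0.093]
tcp_rot: [0.622, 0.783, -0.0, 0.0]
contact_force: [-0.1, -0.3, -2.5]
opening: 0.307
finger_force: 44.6
```

Converted, 5 mm / 1000 = 0.005, 4 mm / 1000 = 0.004.

Emit:
send_rows(rows="0 0 0 0 0 0.001 -1;0 0 0 0 0 0.002 -1;0 0 0 0 0 0.003 -1;0 0 0 0 0 0.004 -1;0 0 0 0 0 0.005 -1;0 0 0 0 0 0.005 -1")

```text
time: 9.78
eef_pos: [0.5587, -0.2127, 0.0878]
tcp_rot: [0.622, 0.783, -0.0, -0.0]
contact_force: [-1.4, -0.5, -2.4]
opening: 0.312
finger_force: 44.6
```

Converted, 6 mm / 1000 = 0.006, 5 mm / 1000 = 0.005.

Emit:
send_rows(rows="0 0 0 0.0018 -0.0008 0.001 -1;0 0 0 0.0018 -0.0008 0.002 -1;0 0 0 0.0018 -0.0008 0.003 -1;0 0 0 0.0018 -0.0008 0.004 -1;0 0 0 0.0018 -0.0008 0.005 -1;0 0 0 0.0018 -0.0008 0.006 -1;0 0 0 0.0018 -0.0008 0.006 -1")

```text
time: 10.65
eef_pos: [0.5576, -0.2111, 0.0818]
tcp_rot: [0.622, 0.783, -0.0, -0.0]
contact_force: [-0.2, -0.2, -2.6]
opening: 0.312
finger_force: 44.6
```

Converted, 3 mm / 1000 = 0.003, 2.8 mm / 1000 = 0.0028.

Emit:
send_rows(rows="0 0 0 0 0 0.0007 -1;0 0 0 0 0 0.0014 -1;0 0 0 0 0 0.0021 -1;0 0 0 0 0 0.0028 -1;0 0 0 0 0 0.003 -1;0 0 0 0 0 0.003 -1")

```text
time: 11.4
eef_pos: [0.5576, -0.2112, 0.0789]
tcp_rot: [0.622, 0.783, -0.0, -0.0]
contact_force: [0.1, -0.2, -2.6]
opening: 0.306
finger_force: 44.6
```

Converted, 2.5 mm / 1000 = 0.0025, 2.1 mm / 1000 = 0.0021.

Emit:
send_rows(rows="0 0 0 0 0 0.0007 -1;0 0 0 0 0 0.0014 -1;0 0 0 0 0 0.0021 -1;0 0 0 0 0 0.0025 -1;0 0 0 0 0 0.0025 -1")

```text
time: 12.02
eef_pos: [0.5576, -0.2111, 0.0764]
tcp_rot: [0.622, 0.783, -0.0, -0.0]
contact_force: [-0.3, -0.4, -2.4]
opening: 0.315
finger_force: 44.6
```

Converted, 2 mm / 1000 = 0.002, 1.4 mm / 1000 = 0.0014.

Emit:
send_rows(rows="0 0 0 0 0 0.0007 -1;0 0 0 0 0 0.0014 -1;0 0 0 0 0 0.002 -1;0 0 0 0 0 0.002 -1")

```text
time: 12.52
eef_pos: [0.5576, -0.2111, 0.0744]
tcp_rot: [0.622, 0.783, -0.0, -0.0]
contact_force: [-0.8, 0.7, -2.8]
opening: 0.313
finger_force: 44.6
```

Converted, 1.5 mm / 1000 = 0.0015, 1.4 mm / 1000 = 0.0014.

Emit:
send_rows(rows="0 0 0 0 0 0.0007 -1;0 0 0 0 0 0.0014 -1;0 0 0 0 0 0.0015 -1;0 0 0 0 0 0.0015 -1")

```text
time: 13.02
eef_pos: [0.5576, -0.2112, 0.0729]
tcp_rot: [0.622, 0.783, 0.0, -0.0]
contact_force: [-0.6, -0.5, -2.9]
opening: 0.307
finger_force: 44.6
```

Converted, 1.5 mm / 1000 = 0.0015, 1 mm / 1000 = 0.001.

Emit:
send_rows(rows="0 0 0 0 0 0.0005 -1;0 0 0 0 0 0.001 -1;0 0 0 0 0 0.0015 -1;0 0 0 0 0 0.0015 -1")

```text
time: 13.52
eef_pos: [0.5576, -0.2111, 0.0714]
tcp_rot: [0.622, 0.783, -0.0, -0.0]
contact_force: [0.1, 0.5, -3.2]
opening: 0.313
finger_force: 44.6
```

Converted, 1.5 mm / 1000 = 0.0015, 1 mm / 1000 = 0.001.

Emit:
send_rows(rows="0 0 0 0 0 0.0005 -1;0 0 0 0 0 0.001 -1;0 0 0 0 0 0.0015 -1;0 0 0 0 0 0.0015 -1")

```text
time: 14.02
eef_pos: [0.5576, -0.2111, 0.0699]
tcp_rot: [0.622, 0.783, -0.0, -0.0]
contact_force: [0.5, 0.4, -2.7]
opening: 0.314
finger_force: 44.6
```

Converted, 1.5 mm / 1000 = 0.0015, 1 mm / 1000 = 0.001.

Emit:
send_rows(rows="0 0 0 0 0 0.0005 -1;0 0 0 0 0 0.001 -1;0 0 0 0 0 0.0015 -1;0 0 0 0 0 0.0015 -1")

```text
time: 14.52
eef_pos: [0.5576, -0.2111, 0.0684]
tcp_rot: [0.622, 0.783, -0.0, -0.0]
contact_force: [0.3, -0.2, -2.7]
opening: 0.311
finger_force: 44.6
```

Converted, 1.5 mm / 1000 = 0.0015, 1 mm / 1000 = 0.001.

Emit:
send_rows(rows="0 0 0 0 0 0.0005 -1;0 0 0 0 0 0.001 -1;0 0 0 0 0 0.0015 -1;0 0 0 0 0 0.0015 -1")

```text
time: 15.02
eef_pos: [0.5576, -0.2111, 0.0669]
tcp_rot: [0.622, 0.783, -0.0, -0.0]
contact_force: [0.8, 0.1, -2.8]
opening: 0.315
finger_force: 44.6
```

Converted, 1 mm / 1000 = 0.001, 0.5 mm / 1000 = 0.0005.

Emit:
send_rows(rows="0 0 0 0 0 0.0005 -1;0 0 0 0 0 0.001 -1;0 0 0 0 0 0.001 -1")

```text
time: 15.4
eef_pos: [0.5576, -0.2112, 0.0659]
tcp_rot: [0.622, 0.783, -0.0, -0.0]
contact_force: [-1.1, -0.3, -2.1]
opening: 0.314
finger_force: 44.6
```

Converted, 1 mm / 1000 = 0.001, 0.5 mm / 1000 = 0.0005.

Emit:
send_rows(rows="0 0 0 0 0 0.0005 -1;0 0 0 0 0 0.001 -1;0 0 0 0 0 0.001 -1")

```text
time: 15.78
eef_pos: [0.5576, -0.2112, 0.0657]
tcp_rot: [0.622, 0.783, -0.0, -0.0]
contact_force: [-3.0, 1.8, 4.7]
opening: 0.313
finger_force: 45.3
```

Emit:
send_rows(rows="0 0 0 0 -0.0004 0 -1;0 0 0 0 -0.0008 0 -1;0 0 0 0 -0.0008 0 -1")

```text
time: 16.15
eef_pos: [0.5571, -0.2116, 0.0651]
tcp_rot: [0.622, 0.783, -0.0, 0.0]
contact_force: [-2.1, -0.7, 2.6]
opening: 0.313
finger_force: 45.1
```

```bash
cat > s.py <<'E'
from h import *
s=ctrl.get_state();Rt=R.from_quat(s['tcp_rot']).as_matrix()
print('F tool xyz',(Rt.T@s['contact_force']).round(2),'M tool',(Rt.T@s['wrist_torque']).round(3),s['eef_pos'].round(4),s['time'])
d=s['eef_pos'][:2]-[.556,-.205];c,n=np.cos(.23),np.sin(.23);print('local mm',(np.array([c*d[0]+n*d[1],-n*d[0]+c*d[1]])*1000).round(2))
E
python3 s.py
```

```text
F tool xyz [-0.22 -2.17 -2.57] M tool [ 0.228  0.162 -0.021] [ 0.5571 -0.2116  0.0651] 16.15
local mm [-0.47 -6.67]
```

Converted, -1 mm / 1000 = -0.001, 0.6 mm / 1000 = 0.0006.

Emit:
send_rows(rows="0 0 0 0 -0.0005 0.0003 -1;0 0 0 0 -0.001 0.0006 -1;0 0 0 0 -0.001 0.0006 -1")

```text
time: 16.52
eef_pos: [0.5568, -0.2117, 0.0649]
tcp_rot: [0.622, 0.783, 0.0, 0.001]
contact_force: [2.0, 1.5, 3.6]
opening: 0.314
finger_force: 45.2
```

```bash
python3 s.py
```

```text
F tool xyz [ 0.98  2.3  -3.61] M tool [-0.297  0.16  -0.15 ] [ 0.5568 -0.2117  0.0649] 16.525
local mm [-0.73 -6.71]
```

Converted, 0.5 mm / 1000 = 0.0005, 0.4 mm / 1000 = 0.0004.

Emit:
send_rows(rows="0 0 0 0 0.0004 0.0003 -1;0 0 0 0 0.0004 0.0005 -1;0 0 0 0 0.0004 0.0005 -1")

```text
time: 16.9
eef_pos: [0.5568, -0.2117, 0.0649]
tcp_rot: [0.622, 0.783, 0.0, 0.001]
contact_force: [-1.1, 1.0, 7.4]
opening: 0.316
finger_force: 45.4
```

```bash
python3 s.py
```

```text
F tool xyz [ 1.25 -0.85 -7.39] M tool [ 0.03   0.333 -0.161] [ 0.5568 -0.2117  0.0649] 16.9
local mm [-0.72 -6.7 ]
```

Converted, -0.1 mm / 1000 = -0.0001, -0.4 degrees / 90 = -0.0044.

Emit:
send_rows(rows="0 0.0022 -0.0022 0 -0.0001 0 -1;0 0.0044 -0.0044 0 -0.0001 0 -1;0 0.0044 -0.0044 0 -0.0001 0 -1")

```text
time: 17.27
eef_pos: [0.5568, -0.2117, 0.0649]
tcp_rot: [0.62, 0.785, 0.003, -0.002]
contact_force: [-0.5, 2.3, 6.5]
opening: 0.311
finger_force: 45.5
```

```bash
python3 s.py
```

```text
F tool xyz [ 2.38  0.1  -6.53] M tool [-0.039  0.193  0.166] [ 0.5568 -0.2117  0.0649] 17.275
local mm [-0.72 -6.73]
```

Converted, 2 mm / 1000 = 0.002, 1.5 mm / 1000 = 0.0015, 0.3 degrees / 90 = 0.0033.

Emit:
send_rows(rows="0 0.0022 0.0022 0 0 0 -1;0 0.0033 0.0022 0.0005 0 0 -1;0 0.0033 0.0022 0.001 0 0 -1;0 0.0033 0.0022 0.0015 0 0 -1;0 0.0033 0.0022 0.002 0 0 -1;0 0.0033 0.0022 0.002 0 0 -1")

```text
time: 18.02
eef_pos: [0.5567, -0.2113, 0.0649]
tcp_rot: [0.62, 0.784, 0.003, -0.002]
contact_force: [1.5, -4.7, 5.7]
opening: 0.313
finger_force: 45.3
```

```bash
python3 s.py
```

```text
F tool xyz [-4.83  0.43 -5.72] M tool [-0.025 -0.899  0.016] [ 0.5567 -0.2113  0.0649] 18.025
local mm [-0.71 -6.28]
```

Converted, 2 mm / 1000 = 0.002, 1.5 mm / 1000 = 0.0015, -0.4 degrees / 90 = -0.0044.

Emit:
send_rows(rows="0 -0.0022 0 0.0005 0 0 -1;0 -0.0044 0 0.001 0 0 -1;0 -0.0044 0 0.0015 0 0 -1;0 -0.0044 0 0.002 0 0 -1;0 -0.0044 0 0.002 0 0 -1")

```text
time: 18.65
eef_pos: [0.5562, -0.2093, 0.0648]
tcp_rot: [0.621, 0.784, 0.001, 0.0]
contact_force: [1.6, -5.0, 5.6]
opening: 0.314
finger_force: 45.3
```

```bash
python3 s.py
```

```text
F tool xyz [-5.23  0.43 -5.57] M tool [ 0.    -0.853 -0.048] [ 0.5562 -0.2093  0.0648] 18.65
local mm [-0.75 -4.23]
```

Converted, 2 mm / 1000 = 0.002, 1.5 mm / 1000 = 0.0015.

Emit:
send_rows(rows="0 0 0 0.0005 0 0 -1;0 0 0 0.001 0 0 -1;0 0 0 0.0015 0 0 -1;0 0 0 0.002 0 0 -1;0 0 0 0.002 0 0 -1")

```text
time: 19.27
eef_pos: [0.5558, -0.2073, 0.0649]
tcp_rot: [0.621, 0.784, 0.001, 0.0]
contact_force: [1.9, -5.7, 4.2]
opening: 0.313
finger_force: 45.3
```

Converted, 1.2 mm / 1000 = 0.0012, 0.8 mm / 1000 = 0.0008.

Emit:
send_rows(rows="0 0 0 0.0004 0 0 -1;0 0 0 0.0008 0 0 -1;0 0 0 0.0012 0 0 -1;0 0 0 0.0012 0 0 -1")

```text
time: 19.77
eef_pos: [0.5555, -0.2062, 0.0649]
tcp_rot: [0.621, 0.784, 0.001, 0.0]
contact_force: [1.7, -5.8, 3.7]
opening: 0.314
finger_force: 45.3
```

```bash
python3 s.py
```

```text
F tool xyz [-6.05  0.31 -3.72] M tool [-0.031 -0.844  0.031] [ 0.5555 -0.2062  0.0649] 19.775
local mm [-0.74 -1.03]
```

Converted, 1.2 mm / 1000 = 0.0012, 0.8 mm / 1000 = 0.0008.

Emit:
send_rows(rows="0 0 0 0.0004 0 0.0001 -1;0 0 0 0.0008 0 0.0002 -1;0 0 0 0.0012 0 0.0002 -1;0 0 0 0.0012 0 0.0002 -1")

```text
time: 20.27
eef_pos: [0.5553, -0.2052, 0.0648]
tcp_rot: [0.621, 0.784, 0.001, 0.0]
contact_force: [0.8, -5.8, 5.2]
opening: 0.313
finger_force: 45.3
```

Converted, 0.8 mm / 1000 = 0.0008, 0.4 mm / 1000 = 0.0004.

Emit:
send_rows(rows="0 0 0 0.0004 0 0 -1;0 0 0 0.0008 0 0 -1;0 0 0 0.0008 0 0 -1")

```text
time: 20.65
eef_pos: [0.5551, -0.2044, 0.0648]
tcp_rot: [0.62, 0.784, 0.001, 0.0]
contact_force: [0.6, -5.4, 5.2]
opening: 0.311
finger_force: 45.3
```

```bash
python3 s.py
```

```text
F tool xyz [-5.38 -0.69 -5.21] M tool [ 0.021 -0.863  0.004] [ 0.5551 -0.2044  0.0648] 20.65
local mm [-0.74  0.75]
```

Converted, 0.8 mm / 1000 = 0.0008, 0.4 mm / 1000 = 0.0004.

Emit:
send_rows(rows="0 0 0 0.0004 0 0 -1;0 0 0 0.0008 0 0 -1;0 0 0 0.0008 0 0 -1")

```text
time: 21.02
eef_pos: [0.5549, -0.2037, 0.0649]
tcp_rot: [0.62, 0.784, 0.001, 0.0]
contact_force: [-0.0, -5.9, 6.1]
opening: 0.317
finger_force: 45.3
```

Converted, 0.8 mm / 1000 = 0.0008, 0.4 mm / 1000 = 0.0004.

Emit:
send_rows(rows="0 0 0 0.0004 0 0 -1;0 0 0 0.0008 0 0 -1;0 0 0 0.0008 0 0 -1")

```text
time: 21.4
eef_pos: [0.5548, -0.2032, 0.0649]
tcp_rot: [0.62, 0.784, 0.001, 0.001]
contact_force: [2.3, -6.3, 4.5]
opening: 0.314
finger_force: 45.3
```

```bash
python3 s.py
```

```text
F tool xyz [-6.65  0.79 -4.45] M tool [ 0.063 -0.972  0.005] [ 0.5548 -0.2032  0.0649] 21.4
local mm [-0.71  2.01]
```

Converted, 0.6 mm / 1000 = 0.0006, 0.3 mm / 1000 = 0.0003.

Emit:
send_rows(rows="0 0 0 0.0003 0 0 -1;0 0 0 0.0006 0 0 -1;0 0 0 0.0006 0 0 -1")

```text
time: 21.78
eef_pos: [0.5548, -0.2032, 0.0649]
tcp_rot: [0.62, 0.784, 0.001, 0.001]
contact_force: [1.1, -8.5, 3.7]
opening: 0.313
finger_force: 45.2
```

```bash
python3 s.py
```

```text
F tool xyz [-8.55 -0.88 -3.65] M tool [ 0.065 -1.279  0.01 ] [ 0.5548 -0.2032  0.0649] 21.775
local mm [-0.74  2.03]
```

Converted, 0.8 mm / 1000 = 0.0008, 0.4 mm / 1000 = 0.0004.

Emit:
send_rows(rows="0 0 0 0.0004 0 0 -1;0 0 0 0.0008 0 0.0001 -1;0 0 0 0.0008 0 0.0001 -1")

```text
time: 22.15
eef_pos: [0.5548, -0.2032, 0.0649]
tcp_rot: [0.62, 0.784, 0.0, 0.002]
contact_force: [2.4, -9.9, 3.0]
opening: 0.308
finger_force: 45.1
```

```bash
python3 s.py
```

```text
F tool xyz [-10.19   0.04  -3.01] M tool [ 0.061 -1.578 -0.012] [ 0.5548 -0.2032  0.0649] 22.15
local mm [-0.73  2.05]
```

Converted, -0.5 mm / 1000 = -0.0005, -0.3 mm / 1000 = -0.0003.

Emit:
send_rows(rows="0 0 0 0 0 0 -1;0 0 0 0 0 0 -1;0 0 0 -0.0003 0 0 -0.2;0 0 0 -0.0003 0 0 0;0 0 0 -0.0005 0 0 0.2;0 0 0 -0.0005 0 0 0.3;0 0 0 -0.0005 0 0 0.3", grip_force=20)

```text
time: 23.02
eef_pos: [0.5493, -0.199, 0.062]
tcp_rot: [0.62, 0.785, -0.001, -0.007]
contact_force: [-12.3, -0.9, 5.3]
opening: 0.65
finger_force: 0.0
```

```bash
python3 s.py; python3 -c "
from h import *
c=0
a=cam('scene')['color'];b=cam('side')['color']
A=cv2.resize(a[150:270,150:260],(400,436),interpolation=cv2.INTER_CUBIC);B=cv2.resize(b[190:310,250:360],(400,436),interpolation=cv2.INTER_CUBIC)
cv2.imwrite('pics/v5.png',np.hstack([A,B])[:,:,::-1])"
```

```text
F tool xyz [  1.99 -12.2   -5.17] M tool [ 0.977  0.273 -0.233] [ 0.5493 -0.199   0.062 ] 23.025
local mm [-5.17  7.37]
```

View pics/v5.png

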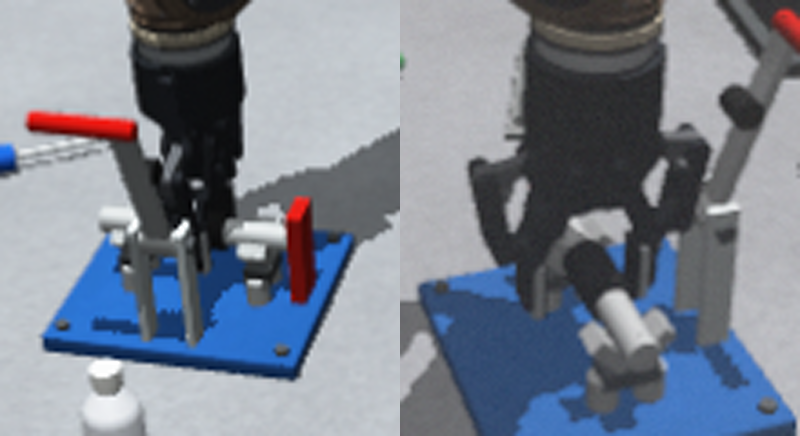

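The crops show the roller seated in both Vs with its end against the stop, but a finger's back is touching the hinge post (12 N). I'll close a little and then rise.

Converted, -3 mm / 1000 = -0.003, -2 mm / 1000 = -0.002.

Emit:
send_rows(rows="0 0 0 -0.002 0 0 0;0 0 0 -0.003 0 0 -0.1;0 0 0 -0.003 0 0 -0.1;0 0 0 -0.003 0 0 -0.1")

```text
time: 23.62
eef_pos: [0.5543, -0.2029, 0.0636]
tcp_rot: [0.62, 0.784, 0.002, -0.002]
contact_force: [0.8, 0.3, 0.3]
opening: 0.455
finger_force: 0.0
```

```bash
python3 s.py
```

```text
F tool xyz [ 0.13  0.82 -0.26] M tool [-0.048 -0.001  0.009] [ 0.5543 -0.2029  0.0636] 23.625
local mm [-1.15  2.45]
```

Converted, -220 mm / 1000 = -0.22, -215 mm / 1000 = -0.215.

Emit:
send_rows(rows="0 0 0 0 0 -0.005 -0.1;0 0 0 0 0 -0.015 -0.1;0 0 0 0 0 -0.04 -0.1;0 0 0 0 0 -0.08 -0.1;0 0 0 0 0 -0.13 -0.1;0 0 0 0 0 -0.18 -0.1;0 0 0 0 0 -0.215 -0.1;0 0 0 0 0 -0.22 -0.1")

```text
time: 24.62
eef_pos: [0.5557, -0.2048, 0.2885]
tcp_rot: [0.62, 0.784, 0.002, 0.002]
contact_force: [0.2, 0.9, -0.5]
opening: 0.443
finger_force: 0.0
```

```bash
python3 s.py
python3 - <<'E'
from h import *
import sys
P={n:cam(n) for n in ['scene','side','wrist']}
for n in P: print(n,look(P[n],'handle',1),look(P[n],'roller',1))
# handle red bar ends: red blob endpoints vs model
from scipy.optimize import least_squares
v=[.556,-.205,.23];c,s=np.cos(v[2]),np.sin(v[2])
for n in ['scene','side']:
    im=P[n]['color'].astype(int); m=((im[...,0]>1.9*im[...,1])&(im[...,0]>70)).astype(np.uint8)
    k,l,st,ce=cv2.connectedComponentsWithStats(m)
    for i in range(1,k):
        if st[i,4]>25 and 150<ce[i][0]<400: print(n,st[i],ce[i].round(1),cv2.minAreaRect(np.argwhere(l==i)[:,::-1].astype(np.float32)))
    for th in (1.75,1.8,1.85,1.9):
        L=np.array([(.068-.12*np.cos(th),y,.096+.12*np.sin(th)) for y in(.010,-.026,-.042,-.062)])
        X=np.c_[v[0]+c*L[:,0]-s*L[:,1],v[1]+s*L[:,0]+c*L[:,1],L[:,2]]
        print(n,th,w2p(P[n],X).round(1).tolist(),X[2].round(4))
E
```

```text
F tool xyz [0.81 0.38 0.54] M tool [ 0.034 -0.008  0.017] [ 0.5557 -0.2048  0.2885] 24.625
local mm [-0.22  0.22]
scene [(0.68, [0.6532, -0.1817, 0.1765], [185.0, 196.0])] [(0.78, [0.3978, 0.1309, 0.0253], [342.0, 222.0])]
side [(0.64, [0.6425, -0.1891, 0.1705], [347.0, 217.0])] [(0.92, [0.3844, 0.1097, 0.0168], [229.0, 216.0])]
wrist [(0.86, [0.656, -0.1836, 0.198], [436.0, 239.0])] [(0.73, [0.5524, -0.1988, 0.0752], [275.0, 184.0])]
scene [171   2  21   2  31] [181.3   2.4] ((181.0, 2.5), (1.0, 20.0), 90.0)
scene [240  44  18   4  35] [249.3  45.7] ((248.4950408935547, 45.549503326416016), (17.01513671875, 2.189081907272339), 5.710592269897461)
scene [157 181  31   8 161] [172.2 184.2] ((172.03561401367188, 184.16165161132812), (30.149219512939453, 5.338923931121826), 6.009005546569824)
scene [229 204   6  29 118] [231.1 218. ] ((231.07986450195312, 218.00318908691406), (4.956037521362305, 28.057567596435547), 2.2906100749969482)
scene 1.75 [[188.5, 179.8], [173.9, 178.5], [167.5, 178.0], [159.6, 177.3]] [ 0.6526 -0.2255  0.2141]
scene 1.8 [[187.6, 181.5], [173.1, 180.2], [166.7, 1
[... 170 characters left out ...]
185.2], [171.4, 183.9], [165.0, 183.3], [157.0, 182.6]] [ 0.6696 -0.2215  0.2096]
side [353 192  22  21 174] [363.4 202.1] ((363.417236328125, 202.09310913085938), (27.65414810180664, 6.560593605041504), 41.6335334777832)
side [286 236  12   7  45] [291.9 238.1] ((291.5, 239.0), (6.0, 11.0), 90.0)
side 1.75 [[346.3, 194.0], [354.6, 201.9], [358.6, 205.6], [363.7, 210.4]] [ 0.6526 -0.2255  0.2141]
side 1.8 [[348.9, 194.1], [357.3, 202.0], [361.3, 205.7], [366.5, 210.5]] [ 0.6583 -0.2242  0.2129]
side 1.85 [[351.5, 194.4], [360.0, 202.3], [364.0, 205.9], [369.2, 210.7]] [ 0.664  -0.2229  0.2114]
side 1.9 [[354.0, 194.8], [362.5, 202.7], [366.6, 206.3], [371.8, 211.1]] [ 0.6696 -0.2215  0.2096]
```

```bash
python3 -c "
from h import *
go(.669,-.2215,.2885,.23)"
```

```text
row [-1.000e-01 -4.000e-01  1.000e-01 -4.350e+01  1.079e+02 -6.900e+00] t 25.075
```

Converted, 108 mm / 1000 = 0.108, 95 mm / 1000 = 0.095, -0.4 degrees / 90 = -0.0044.

Emit:
send_rows(rows="0 -0.0044 0 -0.01 0.025 -0.01 0;0 -0.0044 0 -0.025 0.06 -0.01 0.2;0 -0.0044 0 -0.038 0.095 -0.01 0.2;0 -0.0044 0 -0.0435 0.108 -0.007 0.2;0 -0.0044 0 -0.0435 0.108 0 0.2;0 -0.0044 0 -0.0435 0.108 0.015 0.2;0 -0.0044 0 -0.0435 0.108 0.025 0.2;0 -0.0044 0 -0.0435 0.108 0.025 0.2")

```text
time: 26.08
eef_pos: [0.6683, -0.2212, 0.2565]
tcp_rot: [0.621, 0.784, -0.001, -0.001]
contact_force: [-1.0, -0.0, 0.3]
opening: 0.602
finger_force: 0.0
```

```bash
python3 -c "
from h import *
go(.669,-.2215,.2126,.23)
p=cam('wrist','w6.png')
v=[.556,-.205,.23];c,s=np.cos(v[2]),np.sin(v[2])
for th in(1.85,1.9):
        L=np.array([(.068-.12*np.cos(th),y,.096+.12*np.sin(th)) for y in(.010,-.042,-.062)])
        X=np.c_[v[0]+c*L[:,0]-s*L[:,1],v[1]+s*L[:,0]+c*L[:,1],L[:,2]]
        print(th,w2p(p,X).round(1).tolist())
im=p['color'].astype(int); m=((im[...,0]>1.9*im[...,1])&(im[...,0]>60)).astype(np.uint8)
k,l,st,ce=cv2.connectedComponentsWithStats(m)
print([(st[i].tolist(),ce[i].round(1).tolist()) for i in range(1,k) if st[i,4]>60])
"
```

```text
row [-0.1 -0.   0.1 -0.5  0.7 43.9] t 26.075
1.85 [[267.1, 165.6], [267.9, 264.5], [268.2, 297.7]]
1.9 [[279.1, 164.9], [278.8, 263.0], [278.7, 296.0]]
[([121, 42, 61, 24, 724], [145.3, 51.3]), ([269, 163, 28, 137, 3464], [281.9, 228.8]), ([507, 282, 53, 138, 3823], [541.7, 361.3])]
```

View pics/w6.png

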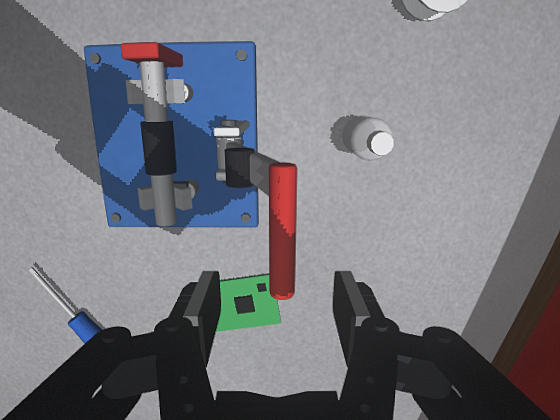

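The wrist view shows the roller seated against the stop, and the red handle at columns 269–296 lies between the fingers, matching the model. I'll descend and pinch.

Converted, 44 mm / 1000 = 0.044, 41 mm / 1000 = 0.041.

Emit:
send_rows(rows="0 0 0 -0.0005 0.0015 0.01 0.2;0 0 0 -0.0005 0.0015 0.022 0.2;0 0 0 -0.0005 0.0015 0.034 0.2;0 0 0 -0.0005 0.0015 0.041 0.2;0 0 0 -0.0005 0.0015 0.044 0.2;0 0 0 -0.0005 0.0015 0.044 0.2")

```text
time: 26.88
eef_pos: [0.6711, -0.2217, 0.2142]
tcp_rot: [0.621, 0.784, -0.001, 0.001]
contact_force: [0.2, -0.4, -0.5]
opening: 0.596
finger_force: 0.0
```

Emit:
send_rows(rows="0 0 0 0 0 0 -0.2;0 0 0 0 0 0 -0.4;0 0 0 0 0 0 -0.7;0 0 0 0 0 0 -1;0 0 0 0 0 0 -1;0 0 0 0 0 0 -1", grip_force=25)

```text
time: 27.62
eef_pos: [0.6712, -0.2219, 0.2149]
tcp_rot: [0.621, 0.784, -0.001, 0.001]
contact_force: [-0.8, 0.9, 2.2]
opening: 0.152
finger_force: 24.5
```

```bash
python3 s.py; python3 -c "
import numpy as np
t0=1.9
for t in np.arange(1.9,-0.2,-.05): print(round(t,2),round(-120*(np.cos(t)-np.cos(t0)),1),round(-120*(np.sin(t)-np.sin(t0)),1),end=' | ')"
```

```text
F tool xyz [ 1.1  -0.59 -2.19] M tool [ 0.106  0.045 -0.004] [ 0.6712 -0.2219  0.2149] 27.625
local mm [108.31 -42.68]
1.9 -0.0 -0.0 | 1.85 -5.7 -1.8 | 1.8 -11.5 -3.3 | 1.75 -17.4 -4.5 | 1.7 -23.3 -5.4 | 1.65 -29.3 -6.1 | 1.6 -35.3 -6.4 | 1.55 -41.3 -6.4 | 1.5 -47.3 -6.1 | 1.45 -53.3 -5.6 | 1.4 -59.2 -4.7 | 1.35 -65.1 -3.5 | 1.3 -70.9 -2.1 | 1.25 -76.6 -0.3 | 1.2 -82.3 1.7 | 1.15 -87.8 4.0 | 1.1 -93.2 6.6 | 1.05 -98.5 9.5 | 1.0 -103.6 12.6 | 0.95 -108.6 15.9 | 0.9 -113.4 19.6 | 0.85 -118.0 23.4 | 0.8 -122.4 27.5 | 0.75 -126.6 31.8 | 0.7 -130.6 36.2 | 0.65 -134.3 40.9 | 0.6 -137.8 45.8 | 0.55 -141.1 50.8 | 0.5 -144.1 56.0 | 0.45 -146.8 61.4 | 0.4 -149.3 66.8 | 0.35 -151.5 72.4 | 0.3 -153.4 78.1 | 0.25 -155.1 83.9 | 0.2 -156.4 89.7 | 0.15 -157.4 95.6 | 0.1 -158.2 101.6 | 0.05 -158.6 107.6 | -0.0 -158.8 113.6 | -0.05 -158.6 119.6 | -0.1 -158.2 125.5 | -0.15 -157.4 131.5 |
```

Converted, -36 mm / 1000 = -0.036, -30 mm / 1000 = -0.03.

Emit:
send_rows(rows="0 0 0 0 -0.0059 -0.002 -1;0 0 0 0 -0.012 -0.0036 -1;0 0 0 0 -0.018 -0.005 -1;0 0 0 0 -0.024 -0.006 -1;0 0 0 0 -0.03 -0.0066 -1;0 0 0 0 -0.036 -0.007 -1")

```text
time: 28.38
eef_pos: [0.6357, -0.2302, 0.2219]
tcp_rot: [0.621, 0.784, -0.001, 0.001]
contact_force: [2.7, 1.3, 5.8]
opening: 0.153
finger_force: 25.9
```

```bash
cat >> s.py <<'E'
l=np.array([c*d[0]+n*d[1]]);x=l[0]+.0007-.068;z=s['eef_pos'][2]-.003-.096
print('th',np.arctan2(z,-x).round(3),'r',np.hypot(x,z).round(4),s['opening'])
E
python3 s.py
```

```text
F tool xyz [ 0.6   2.96 -5.84] M tool [-0.583  0.146  0.024] [ 0.6357 -0.2302  0.2219] 28.375
local mm [ 71.83 -42.7 ]
th 1.608 r 0.1229 0.15252547726648702
```

Converted, -47 mm / 1000 = -0.047, -41.3 mm / 1000 = -0.0413.

Emit:
send_rows(rows="0 0 0 0 -0.006 -0.0005 -1;0 0 0 0 -0.012 -0.0007 -1;0 0 0 0 -0.018 -0.0002 -1;0 0 0 0 -0.0239 0.0007 -1;0 0 0 0 -0.0298 0.0019 -1;0 0 0 0 -0.0356 0.0033 -1;0 0 0 0 -0.0413 0.0051 -1;0 0 0 0 -0.047 0.0071 -1")

```text
time: 29.38
eef_pos: [0.5897, -0.2409, 0.2138]
tcp_rot: [0.621, 0.784, -0.001, 0.0]
contact_force: [1.9, -0.1, 0.2]
opening: 0.153
finger_force: 25.6
```

```bash
python3 s.py
```

```text
F tool xyz [-0.57  1.83 -0.25] M tool [-0.492 -0.091  0.007] [ 0.5897 -0.2409  0.2138] 29.375
local mm [ 24.66 -42.66]
th 1.215 r 0.1225 0.15271125849129166
```

Converted, -40.1 mm / 1000 = -0.0401, -35.7 mm / 1000 = -0.0357.

Emit:
send_rows(rows="0 0 0 0 -0.0055 0.0023 -1;0 0 0 0 -0.0109 0.0049 -1;0 0 0 0 -0.0162 0.0078 -1;0 0 0 0 -0.0213 0.0109 -1;0 0 0 0 -0.0263 0.0142 -1;0 0 0 0 -0.0311 0.0179 -1;0 0 0 0 -0.0357 0.0217 -1;0 0 0 0 -0.0401 0.0258 -1")

```text
time: 30.38
eef_pos: [0.5509, -0.2501, 0.188]
tcp_rot: [0.621, 0.784, -0.001, 0.0]
contact_force: [0.7, -0.6, -1.0]
opening: 0.152
finger_force: 25.9
```

```bash
python3 s.py
```

```text
F tool xyz [-0.77  0.5   1.03] M tool [-0.274 -0.077  0.009] [ 0.5509 -0.2501  0.188 ] 30.375
local mm [-15.27 -42.7 ]
th 0.823 r 0.1214 0.15188841273049244
```

Converted, 39.3 mm / 1000 = 0.0393, 33.9 mm / 1000 = 0.0339.

Emit:
send_rows(rows="0 0 0 0 -0.0042 0.0043 -1;0 0 0 0 -0.0082 0.0087 -1;0 0 0 0 -0.0119 0.0134 -1;0 0 0 0 -0.0154 0.0183 -1;0 0 0 0 -0.0187 0.0233 -1;0 0 0 0 -0.0217 0.0285 -1;0 0 0 0 -0.0244 0.0339 -1;0 0 0 0 -0.0269 0.0393 -1")

```text
time: 31.38
eef_pos: [0.5248, -0.2563, 0.1487]
tcp_rot: [0.621, 0.784, -0.001, 0.0]
contact_force: [-0.1, 1.1, 1.4]
opening: 0.154
finger_force: 26.9
```

```bash
python3 s.py
```

```text
F tool xyz [ 1.07  0.17 -1.39] M tool [-0.274  0.116 -0.022] [ 0.5248 -0.2563  0.1487] 31.375
local mm [-42.1  -42.79]
th 0.426 r 0.1201 0.15355433930215753
```

Converted, 34 mm / 1000 = 0.034, 22.9 mm / 1000 = 0.0229.

Emit:
send_rows(rows="0 0 0 0 -0.0022 0.0056 -1;0 0 0 0 -0.0041 0.0113 -1;0 0 0 0 -0.0058 0.0171 -1;0 0 0 0 -0.0071 0.0229 -1;0 0 0 0 -0.0081 0.028 -1;0 0 0 0 -0.0086 0.032 -1;0 0 0 0 -0.0089 0.034 -1;0 0 0 0 -0.0089 0.034 -1")

```text
time: 32.38
eef_pos: [0.5157, -0.2584, 0.1146]
tcp_rot: [0.62, 0.784, -0.001, -0.0]
contact_force: [-5.6, 0.7, 0.1]
opening: 0.155
finger_force: 27.9
```

```bash
python3 s.py
```

```text
F tool xyz [ 1.97 -5.26 -0.13] M tool [ 0.551  0.241 -0.001] [ 0.5157 -0.2584  0.1146] 32.375
local mm [-51.39 -42.84]
th 0.131 r 0.1197 0.15475005867245162
```

Converted, 8 mm / 1000 = 0.008, 1.5 mm / 1000 = 0.0015.

Emit:
send_rows(rows="0 0 0 0 -0.0008 0.0015 -1;0 0 0 0 -0.0012 0.003 -1;0 0 0 0 -0.0013 0.0045 -1;0 0 0 0 -0.0014 0.006 -1;0 0 0 0 -0.0014 0.007 -1;0 0 0 0 -0.0014 0.008 -1;0 0 0 0 -0.0014 0.008 -1")

```text
time: 33.25
eef_pos: [0.5149, -0.2586, 0.1069]
tcp_rot: [0.621, 0.784, -0.001, 0.0]
contact_force: [-4.0, 1.4, -0.1]
opening: 0.149
finger_force: 28.1
```

Converted, 2 mm / 1000 = 0.002, 1.4 mm / 1000 = 0.0014.

Emit:
send_rows(rows="0 0 0 0 0 0.0007 -1;0 0 0 0 0 0.0014 -1;0 0 0 0 0 0.002 -1;0 0 0 0 0 0.002 -1")

```text
time: 33.75
eef_pos: [0.5148, -0.2587, 0.105]
tcp_rot: [0.62, 0.784, -0.001, 0.0]
contact_force: [-3.8, 1.9, -0.0]
opening: 0.149
finger_force: 28.3
```

```bash
python3 s.py
```

```text
F tool xyz [ 2.68 -3.25  0.04] M tool [0.395 0.476 0.035] [ 0.5148 -0.2587  0.105 ] 33.75
local mm [-52.35 -42.85]
th 0.05 r 0.1198 0.1486023873971231
```

Converted, 2 mm / 1000 = 0.002, 1.4 mm / 1000 = 0.0014.

Emit:
send_rows(rows="0 0 0 0 -0.0003 0.0007 -1;0 0 0 0 -0.0005 0.0014 -1;0 0 0 0 -0.0005 0.002 -1;0 0 0 0 -0.0005 0.002 -1")

```text
time: 34.25
eef_pos: [0.5147, -0.2587, 0.103]
tcp_rot: [0.621, 0.784, -0.0, 0.001]
contact_force: [-3.4, 3.3, -0.0]
opening: 0.153
finger_force: 28.3
```

Converted, 2 mm / 1000 = 0.002, 1.4 mm / 1000 = 0.0014.

Emit:
send_rows(rows="0 0 0 0 0 0.0007 -1;0 0 0 0 0 0.0014 -1;0 0 0 0 0 0.002 -1;0 0 0 0 0 0.002 -1")

```text
time: 34.75
eef_pos: [0.5146, -0.2587, 0.101]
tcp_rot: [0.621, 0.784, -0.0, 0.0]
contact_force: [-3.5, 3.8, -0.4]
opening: 0.148
finger_force: 28.3
```

Converted, 1.4 mm / 1000 = 0.0014, 0.7 mm / 1000 = 0.0007.

Emit:
send_rows(rows="0 0 0 0 0 0.0007 -1;0 0 0 0 0 0.0014 -1;0 0 0 0 0 0.0014 -1")

```text
time: 35.12
eef_pos: [0.5145, -0.2587, 0.0996]
tcp_rot: [0.621, 0.784, -0.0, 0.0]
contact_force: [-3.4, 3.9, -0.1]
opening: 0.152
finger_force: 28.4
```

Converted, 1.4 mm / 1000 = 0.0014, 0.7 mm / 1000 = 0.0007.

Emit:
send_rows(rows="0 0 0 0 0 0.0007 -1;0 0 0 0 0 0.0014 -1;0 0 0 0 0 0.0014 -1")

```text
time: 35.5
eef_pos: [0.5145, -0.2588, 0.0982]
tcp_rot: [0.621, 0.784, -0.001, 0.0]
contact_force: [-3.9, 3.3, -0.7]
opening: 0.148
finger_force: 28.4
```

Converted, 1.4 mm / 1000 = 0.0014, 0.7 mm / 1000 = 0.0007.

Emit:
send_rows(rows="0 0 0 0 0 0.0007 -1;0 0 0 0 0 0.0014 -1;0 0 0 0 0 0.0014 -1")

```text
time: 35.88
eef_pos: [0.5145, -0.2588, 0.0969]
tcp_rot: [0.621, 0.784, -0.0, 0.0]
contact_force: [-4.2, 3.0, -0.1]
opening: 0.152
finger_force: 28.5
```

```bash
python3 s.py
```

```text
F tool xyz [ 3.93 -3.43  0.12] M tool [0.149 0.655 0.014] [ 0.5145 -0.2588  0.0969] 35.875
local mm [-52.63 -42.9 ]
th -0.018 r 0.1199 0.15205727082452267
```

Converted, 1.2 mm / 1000 = 0.0012, 0.6 mm / 1000 = 0.0006.

Emit:
send_rows(rows="0 0 0 0 0 0.0006 -1;0 0 0 0 0 0.0012 -1;0 0 0 0 0 0.0012 -1")

```text
time: 36.25
eef_pos: [0.5145, -0.2588, 0.0956]
tcp_rot: [0.621, 0.784, -0.0, 0.0]
contact_force: [-4.3, 3.6, -0.4]
opening: 0.153
finger_force: 28.5
```

Converted, 1.2 mm / 1000 = 0.0012, 0.6 mm / 1000 = 0.0006.

Emit:
send_rows(rows="0 0 0 0 0 0.0006 -1;0 0 0 0 0 0.0012 -1;0 0 0 0 0 0.0012 -1")

```text
time: 36.62
eef_pos: [0.5145, -0.2588, 0.0944]
tcp_rot: [0.621, 0.784, -0.0, 0.0]
contact_force: [-2.8, 3.1, -0.1]
opening: 0.154
finger_force: 28.5
```

```bash
python3 s.py;python3 -c "
from h import *
a=cam('scene')['color'];b=cam('side')['color']
A=cv2.resize(a[150:270,150:260],(400,436),interpolation=cv2.INTER_CUBIC);B=cv2.resize(b[190:310,250:360],(400,436),interpolation=cv2.INTER_CUBIC)
cv2.imwrite('pics/v7.png',np.hstack([A,B])[:,:,::-1])"
```

```text
F tool xyz [ 3.61 -1.97  0.09] M tool [0.183 0.642 0.049] [ 0.5145 -0.2588  0.0944] 36.625
local mm [-52.64 -42.88]
th -0.038 r 0.12 0.15442090956327878
```

View pics/v7.png

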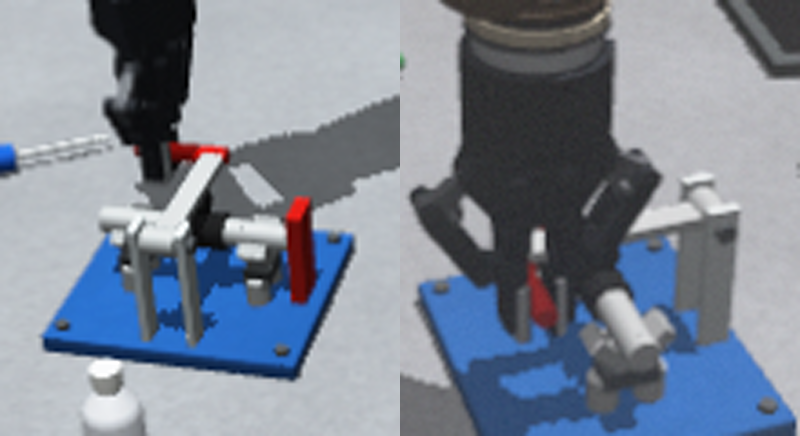

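The crops show the arm almost level with its pad just about at the sleeve, and the roller still at the stop. I'll continue slowly.

Converted, 1 mm / 1000 = 0.001, 0.5 mm / 1000 = 0.0005.

Emit:
send_rows(rows="0 0 0 0 0 0.0005 -1;0 0 0 0 0 0.001 -1;0 0 0 0 0 0.001 -1")

```text
time: 37.1
eef_pos: [0.5146, -0.2588, 0.0935]
tcp_rot: [0.621, 0.784, -0.0, 0.0]
contact_force: [-3.9, 3.2, 0.1]
opening: 0.152
finger_force: 28.6
```

Converted, 1 mm / 1000 = 0.001, 0.5 mm / 1000 = 0.0005.

Emit:
send_rows(rows="0 0 0 0 0 0.0005 -1;0 0 0 0 0 0.001 -1;0 0 0 0 0 0.001 -1")

```text
time: 37.48
eef_pos: [0.5146, -0.2588, 0.0931]
tcp_rot: [0.621, 0.784, -0.001, 0.0]
contact_force: [-4.9, 4.9, 2.4]
opening: 0.15
finger_force: 28.8
```

Converted, 1 mm / 1000 = 0.001, 0.5 mm / 1000 = 0.0005.

Emit:
send_rows(rows="0 0 0 0 0 0.0005 -1;0 0 0 0 0 0.001 -1;0 0 0 0 0 0.001 -1")

```text
time: 37.85
eef_pos: [0.5146, -0.2587, 0.0928]
tcp_rot: [0.62, 0.784, -0.001, 0.0]
contact_force: [-6.4, 4.5, 5.4]
opening: 0.151
finger_force: 29.1
```

Converted, -0.9 mm / 1000 = -0.0009, 0.7 mm / 1000 = 0.0007.

Emit:
send_rows(rows="0 0 0 0.0004 -0.0005 -0.0005 -1;0 0 0 0.0007 -0.0009 -0.0009 -1;0 0 0 0.0007 -0.0009 -0.0009 -1", grip_force=20)

```text
time: 38.22
eef_pos: [0.5145, -0.2587, 0.0931]
tcp_rot: [0.621, 0.784, -0.0, 0.002]
contact_force: [-0.9, 3.6, 2.1]
opening: 0.154
finger_force: 28.8
```

Emit:
send_rows(rows="0 0 0 0 0 0 -0.6;0 0 0 0 0 0 -0.45;0 0 0 0 0 0 -0.3;0 0 0 0 0 0 -0.2;0 0 0 0 0 0 -0.2")

```text
time: 38.85
eef_pos: [0.5136, -0.2586, 0.0925]
tcp_rot: [0.621, 0.784, -0.001, 0.001]
contact_force: [0.1, -0.7, -0.1]
opening: 0.403
finger_force: 0.0
```

```bash
python3 s.py
```

```text
F tool xyz [-0.72 -0.08  0.14] M tool [-0.02  -0.022 -0.014] [ 0.5136 -0.2586  0.0925] 38.85
local mm [-53.48 -42.48]
th -0.054 r 0.121 0.4033329355046248
```

Free of contact; rising straight up.

Converted, -150 mm / 1000 = -0.15, -130 mm / 1000 = -0.13.

Emit:
send_rows(rows="0 0 0 0 0 -0.003 -0.2;0 0 0 0 0 -0.01 -0.2;0 0 0 0 0 -0.025 -0.2;0 0 0 0 0 -0.055 -0.2;0 0 0 0 0 -0.095 -0.2;0 0 0 0 0 -0.13 -0.2;0 0 0 0 0 -0.15 -0.2;0 0 0 0 0 -0.15 -0.2")

```text
time: 39.85
eef_pos: [0.5143, -0.2587, 0.2448]
tcp_rot: [0.621, 0.784, -0.001, 0.003]
contact_force: [0.6, -0.2, -0.1]
opening: 0.399
finger_force: 0.0
```

```bash
python3 s.py;python3 -c "
from h import *
a=cam('scene')['color'];b=cam('side')['color'];w=cam('wrist')['color']
A=cv2.resize(a[150:270,150:260],(270,294),interpolation=cv2.INTER_CUBIC);B=cv2.resize(b[190:310,250:360],(270,294),interpolation=cv2.INTER_CUBIC)
W=cv2.resize(w,(540,294+111))
cv2.imwrite('pics/v8.png',np.vstack([np.hstack([A,B]),W])[:590,:,::-1])"
```

```text
F tool xyz [-0.31  0.59  0.12] M tool [ 0.007  0.003 -0.012] [ 0.5143 -0.2587  0.2448] 39.85
local mm [-52.87 -42.79]
th 0.881 r 0.1889 0.39933105348915493
```

View pics/v8.png

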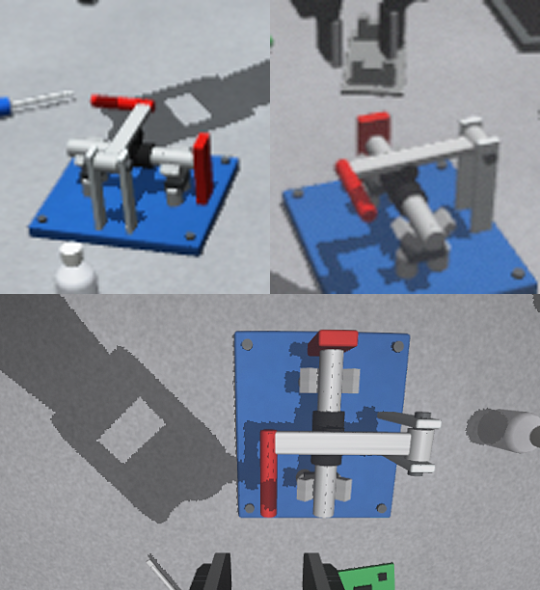

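The roller lies in both Vs against the stop, the arm's pad rests on the sleeve, and the gripper is clear.

```bash
python3 -c "
from plant import ctrl
print(ctrl.sign_off())"
```

```text
the job is handed in; nothing more can be done
None
```

The job is handed in: the roller sits in both Vs against the red stop, the hold-down arm's pad rests on it, and the gripper is clear; one slip was that, on opening to release the roller, a finger pressed the hinge post with about 12 N (limit 40 N).

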